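# Gauge a saddle bracket on the marking bar

## Task

Set the long saddle bracket up for marking: flip the stop down onto the marking bar, drape the long bracket over the bar so that it sits flat on it with its end snug and square against the stop, then flip the stop back up out of the way and leave the bracket where it was gauged. Leave the short bracket and the other tools on the bench where they are.

Things in the scene. Friction and masses are not known exactly. Their poses are not given: they have to be found in the camera images.
- marking_bar: Fixed fixture: base plate 100 x 270 x 10 mm, two posts (at y = +-115 mm, 18 mm wide) and a level square steel bar 24 x 24 mm, 262 mm long along its own y, centred on x = 0, top 135 mm above the bench. Origin: centre of the base's underside; z up, x away from the robot (turned up to 0.2 rad). The flip stop is on its +y (left) half.
- stop_face (a point): Point on top of the bar (x 0, y 50, z 135 mm in the fixture's frame, same axes) in the plane of the stop's gauging side, which looks to -y. The long bracket belongs on the -y side of it, between stop and right post; snug, its centre is 45 mm along -y from this point.
- flip_stop (a joint): Flip stop's angle, rad: 0 = down, level across the bar, 1 mm over it; 1.57 upright; 1.9 fully back (limit). Aluminium leaf 12 mm wide (fixture y 50 to 62), 14 high, 115 long; hinge line along y behind the bar at x = +32, z = 143 mm in the fixture's frame. Stiff hinge (0.12 N m, 1 N at the grip): stays where it is left.
- stop_grip (a point): Middle of the stop's grip: round rod along the fixture's y, 12 mm diameter, 46 mm long, with a 15 mm end cap, sticking out to +y from the leaf's free end, 112 mm from the hinge line. Stop down: at x -80, y 85, z 143 mm in the fixture's frame; swings up and back at constant y. Pinch it across from above; being round it turns between the fingers.
- long_saddle: Loose steel hat-shaped bracket standing on outturned feet, open below; 90 mm long (own y), 80 high, about 240 g. Legs 4 mm thick, 52 outside, 44 inside along own x; 88 over the 4 mm feet; crown 4 thick. Origin: centre of the underside, z up; ends and sides alike. On the bar: its y along the bar, origin 59 mm above the bench. Grip across the legs from above.
- short_saddle: A like bracket, not to be used: same section but only 45 mm long along its y. Origin: centre of the underside. It and the long one may stand in either place, left or right of the bench.
- side_cutters: Side cutters lying on the bench, 36 x 128 x 12 mm; origin centre of the underside; to be left alone.
- tape_roll: Roll of tape lying flat, 58 mm across, 19 mm high; origin centre of the underside; to be left alone.
- hex_driver: Small screwdriver lying on the bench, 12 x 95 x 12 mm; origin centre of the underside; to be left alone.
- flux_tin: Shallow round tin, 46 mm across, 16 mm high; origin centre of the underside; to be left alone.

How it is judged (in metres and radians):
On the way, in this order (a step that is already met when the one before it is completed fails the run):
1. the stop is flipped down onto the bar while the long bracket is still off the bar (value of joint flip_stop below 0.08 rad and horizontal distance between long_saddle and stop_face above 0.1 m), for 0.2 s.
2. with the stop down, the long bracket sits on the bar, snug and square against the stop (value of joint flip_stop below 0.08 rad and z of long_saddle in the frame of marking_bar between 0.055 and 0.0625 m and x of long_saddle in the frame of stop_face between -0.014 and 0.014 m and angle between long_saddle's own z axis and vertical below 0.1 rad and y of long_saddle in the frame of stop_face between -0.049 and -0.042 m and angle between the y axis of long_saddle and the y axis of marking_bar, either way round below 0.07 rad), for 0.2 s.
3. the stop is flipped up again (value of joint flip_stop above 1.2 rad), for 0.2 s.
At the end, for the whole second after the job is handed in: The long bracket straddles the bar, flat on it (origin 55 to 62.5 mm up, tilt under 0.1 rad, within 14 mm of the bar's centre line), square within 0.07 rad, its centre 42 to 49 mm from the stop face (snug is 45), at rest; the stop is up, beyond 1.2 rad, and still (z of long_saddle in the frame of marking_bar between 0.055 and 0.0625 m and x of long_saddle in the frame of stop_face between -0.014 and 0.014 m and angle between long_saddle's own z axis and vertical below 0.1 rad and y of long_saddle in the frame of stop_face between -0.049 and -0.042 m and angle between the y axis of long_saddle and the y axis of marking_bar, either way round below 0.07 rad and value of joint flip_stop above 1.2 rad and linear speed of long_saddle below 0.02 m/s and velocity of joint flip_stop between -0.1 and 0.1 rad/s); the robot touches nothing.
It fails at once if the short saddle is moved by more than 30 mm (distance of short_saddle from where it was at the start of the episode above 0.03 m).
It fails at once if the side cutters is moved by more than 30 mm (distance of side_cutters from where it was at the start of the episode above 0.03 m).
It fails at once if the tape roll is moved by more than 30 mm (distance of tape_roll from where it was at the start of the episode above 0.03 m).
It fails at once if the hex driver is moved by more than 30 mm (distance of hex_driver from where it was at the start of the episode above 0.03 m).
It fails at once if the flux tin is moved by more than 30 mm (distance of flux_tin from where it was at the start of the episode above 0.03 m).
It also fails if it takes over 67 s, if anything falls off the work surface, if the arm or the gripper's body presses on something with over 40 N, if the wrist force passes 120 N, or if a joint passes its speed limit or range.

## Robot

A 6-joint arm with a two-finger parallel gripper is mounted at the origin on a cart in front of the work surface, level with it; the furniture and walls round the work are solid. World frame = base frame: x ahead of the robot, y to its left, z up, the work surface at z = 0. Lengths are in mm, angles in rad, forces in N, time in s.
With the tool pointing down it reaches from about 250 to 725 mm from the base axis. Payload 4 kg.
Tool frame: the origin (TCP) lies midway between the tips of the shut fingers; the grasp point (between the pads) lies 19 mm behind it; x points along the fingers, y is the direction in which the jaws open and shut, and the axes are right-handed (so a half turn about x gives the same grasp; the last joint's range is limited). The gripper opens to 85 mm and grips with 20 to 120 N. Pads are 22 mm wide; open, the fingers measure 114 mm over their backs; the gripper's body (76 mm by 85 mm) begins 54 mm behind the grasp point. The pads swing forward as they close: fully open they stand 13 mm farther back than shut.
Start: joints at [-1.341, 0.241, 0.005, 1.335, 0, 1.571], TCP at [113.889, -486.856, 231.306] pointing down, gripper open.
Joint ranges: [-2.72, 2.72], [-1.05, 1.87], [-1.09, 1.28], [-1.99, 2.15], [-1.42, 1.44], [-3.14, 3.14]. Speed limits (rad/s): [2.79, 2.79, 3.14, 3.14, 3.14, 3.14].

## Interface

Orientations are given as a unit quaternion [x, y, z, w].
In Python, from workcell import get_obs, eyes, arm gives the robot as it stands. The module is installed in compiled form; this text tells all that it offers.
- The arm moves only by the tool send_rows, never from a script. Its argument "series" is a list of rows, each an object with "dr": the turn, a rotation vector about the tool's x, y, z in rad, a list of three; "offset": the shift along the tool's x, y, z in cm, a list of three; "claw": the gripper command: -1 is shut, 1 is fully open, values between are in proportion. A call has 1 to 8 rows; each row shifts and turns the commanded pose from where the row before left it, along the tool's axes as they then stand; what a row does not reach is not made up. A row lasts 1/12 s, in which the tool goes at most 41.7 mm and 7.16 degrees, less where a joint would pass 70% of its speed; a pose out of reach is approached as far as the arm can. A call is refused whole if a number of a shift passes 4.17 or a number of a turn 0.125, either way. A call with a gripper value outside its range is refused whole. The fingers move at their own pace and stop on an object; the grip force is fixed at half the most. Time passes only in rows, so rows that do not move let the fingers close. It gives the time, the measured TCP pose, the force and the opening at its end, in the units of the state.
- get_obs(): the state, without advancing time (a new reading comes with each control period).
- eyes.camera(name): name is "side" or "top"; returns the picture (420x560x3 uint8, red, green, blue); there is no depth.
- eyes.camera_params(name): a dict with "fx", "fy", "cx", "cy" (pixels), "R" (3x3) and "t" (3): a world point X has camera coordinates R X + t. Camera axes: x right, y down, z forward; pixel columns grow to the right and rows downward; lengths in mm; the calibration is good to about 2 mm. A picture is of the moment at which its call begins. camera_params takes no time and is no camera call.
- arm.job_done(): hands the job in, once; it reports no verdict.
The state is a dict: "t": time; "qpos": joint angles; "qvel": joint speeds; "joint_efforts": joint torques, N m; "ee_pos": TCP position; "eef_rot": TCP orientation; "ft_force": force on the tool from outside, world axes, zero at the start; "ft_torque": the same for the moment, N m; "width": opening from 0.0 (shut) to 1.0 (fully open).
Only numpy, scipy, OpenCV 4.12 (cv2) and the standard library are available. Lean on these libraries where they do the work, as an engineer would, in place of code of your own. Each camera call takes 0.05 s, during which the arm holds its last target.

## Working session

There is one attempt and no reset: what is moved stays moved. The work goes in short steps, Python scripts to look and compute and a tool call to move; the robot and the scene stay as the last step left them, time stands still between calls to the robot, and variables do not carry over. Pictures are saved under pics/ and viewed, and the job is handed in when it is done.

Besides the shell and the picture viewer there is one more tool, called after "Emit:" as a command line: name --argument value ..., lists and objects as JSON in quotes. send_rows: Moves the arm, as the interface text tells. Its arguments: {"type":"object","properties":{"series":{"type":"array"}},"required":["series"]}

```bash
mkdir -p pics
python3 - <<'E'
from workcell import get_obs, eyes, arm
import cv2, numpy as np
for n in("side","top"):
    im=eyes.camera(n); cv2.imwrite(f"pics/{n}0.png",im[:,:,::-1])
    p=eyes.camera_params(n); print(n,{k:np.round(v,4).tolist() for k,v in p.items()})
o=get_obs(); print({k:np.round(v,3).tolist() for k,v in o.items()})
E
```

```text
side {'fx': 396.2319, 'fy': 396.2319, 'cx': 283.0, 'cy': 213.9408, 'R': [[1.0, 0.0092, -0.0019], [0.0031, -0.511, -0.8596], [-0.0089, 0.8595, -0.511]], 't': [-548.9042, 112.6824, 984.3981]}
top {'fx': 545.0905, 'fy': 545.0905, 'cx': 283.4685, 'cy': 206.8464, 'R': [[0.0288, -0.9996, 0.0051], [-0.9923, -0.0292, -0.12], [0.1201, -0.0016, -0.9928]], 't': [23.2057, 564.8782, 1292.9026]}
{'t': 0.1, 'qpos': [-1.341, 0.241, 0.004, 1.335, -0.0, 1.571], 'qvel': [0.001, -0.002, 0.003, 0.002, -0.0, 0.0], 'joint_efforts': [0.0, -37.314, 25.301, 0.011, 0.0, 0.0], 'ee_pos': [113.747, -486.315, 230.507], 'eef_rot': [-0.702, -0.082, 0.703, -0.08], 'ft_force': [0.027, -0.411, 0.233], 'ft_torque': [0.022, -0.035, -0.075], 'width': 0.998}
```

View pics/side0.png

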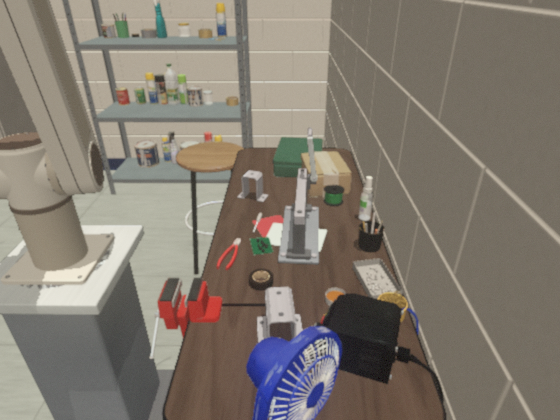

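View pics/top0.png

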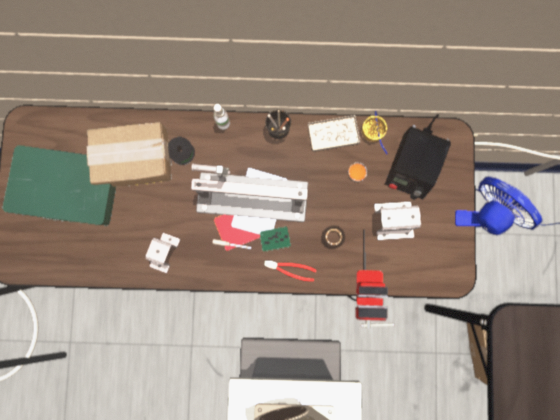

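Run:
```python
import cv2
t=cv2.imread("pics/top0.png"); s=cv2.imread("pics/side0.png")
cv2.imwrite("pics/t1.png",cv2.resize(t[145:225,185:315],None,fx=6,fy=6,interpolation=cv2.INTER_CUBIC))
cv2.imwrite("pics/t2.png",cv2.resize(t[190:250,360:440],None,fx=8,fy=8,interpolation=cv2.INTER_CUBIC))
cv2.imwrite("pics/s1.png",cv2.resize(s[120:270,230:350],None,fx=4,fy=4,interpolation=cv2.INTER_CUBIC))
```

```text
(no output)
```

View pics/t1.png

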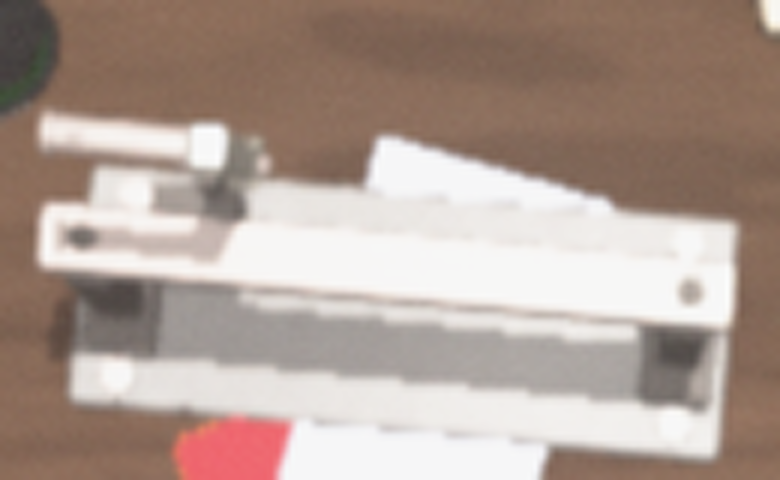

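View pics/t2.png

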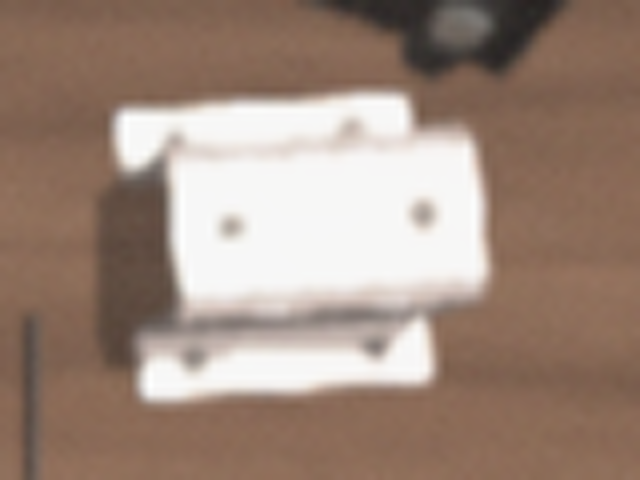

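View pics/s1.png

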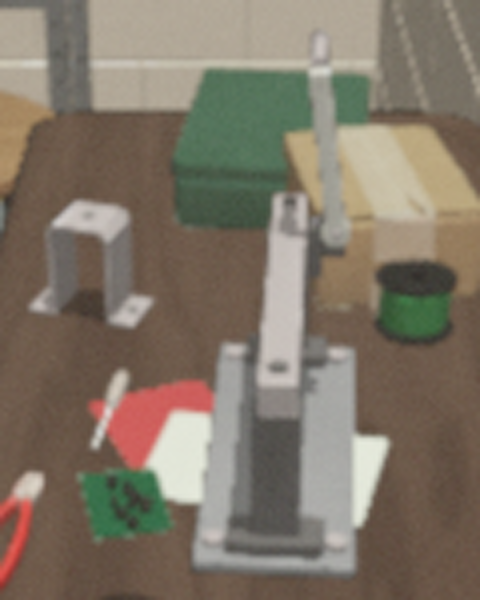

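```bash
cat > h.py <<'E'
import numpy as np, cv2
from workcell import get_obs, eyes, arm
def ray(name,uv,z):
    p=eyes.camera_params(name); R=np.array(p["R"]);t=np.array(p["t"])
    uv=np.atleast_2d(np.float64(uv))
    d=np.c_[(uv[:,0]-p["cx"])/p["fx"],(uv[:,1]-p["cy"])/p["fy"],np.ones(len(uv))]@R
    c=-R.T@t
    return c+d*((z-c[2])/d[:,2])[:,None]
def proj(name,X):
    p=eyes.camera_params(name); c=np.atleast_2d(X)@np.array(p["R"]).T+np.array(p["t"])
    return np.c_[p["fx"]*c[:,0]/c[:,2]+p["cx"],p["fy"]*c[:,1]/c[:,2]+p["cy"]]
def T(p):return (np.float64(p)+.5)/6-.5+[185,145]
def T2(p):return (np.float64(p)+.5)/8-.5+[360,190]
E
python3 - <<'E'
from h import *
np.set_printoptions(precision=1,suppress=True)
b=ray("top",T([(40,203),(40,270),(733,328),(737,260)]),135); print("bar",b, b.mean(0))
d=(b[0]+b[1]-b[2]-b[3])/2; print(np.linalg.norm(d),np.degrees(np.arctan2(-d[0],d[1])))
q=ray("top",T([(72,402),(718,458),(738,222),(93,167)]),10); print("base",q,q.mean(0)); d=q[0]-q[1]; print(np.linalg.norm(d),np.degrees(np.arctan2(-d[0],d[1])));d=q[3]-q[2]; print(np.linalg.norm(d),np.degrees(np.arctan2(-d[0],d[1])))
c=ray("top",T2([(170,155),(475,130),(487,293),(183,305)]),80);print("crown",c,c.mean(0))
f=ray("top",T2([(115,110),(408,95),(435,385),(142,400)]),4);print("feet",f,f.mean(0))
for c in(c,f):
  for d in (c[0]-c[1],c[3]-c[2]): print(np.linalg.norm(d),np.degrees(np.arctan2(-d[0],d[1])))
# scene things approx
for n,u,z in [("tin",(333,237),16),("tape?",(181,151),19),("cutL",(266,264),5),("cutR",(316,273),5),("driver",(233,244),6),("short",(159,249),80),("viseTop",(372,292),80)]: print(n,ray("top",u,z))
# top side of bar from side cam
s=lambda p:(np.float64(p)+.5)/4-.5+[230,120]
print("side bar near corners",ray("side",s([(258,388),(300,388),(305,193),(272,193)]),135))
print("side grip tip/base", s([(318,45),(335,240)]), proj("side",[[400,100,143]]))
E
```

```text
bar [[610.3 250.  135. ]
 [584.8 248.7 135. ]
 [570.5 -12.1 135. ]
 [596.4 -13.  135. ]] [590.5 118.4 135. ]
262.2721224849863 -3.0833349041586766
base [[548.7 254.1  10. ]
 [533.4 -12.7  10. ]
 [632.  -18.6  10. ]
 [647.2 250.1  10. ]] [590.3 118.2  10. ]
267.2935830390187 -3.295402247099453
269.1910766305963 -3.2359671903550606
crown [[ 560.2 -189.1   80. ]
 [ 570.2 -278.8   80. ]
 [ 522.2 -282.2   80. ]
 [ 516.1 -193.2   80. ]] [ 542.2 -235.8   80. ]
feet [[ 583.1 -185.6    4. ]
 [ 590.5 -277.     4. ]
 [ 500.2 -285.5    4. ]
 [ 492.9 -194.8    4. ]] [ 541.7 -235.7    4. ]
90.2462439149348 6.391891135316526
89.23169062758488 3.9392711951302037
91.6972579955539 4.638784207873594
90.96868169652934 4.595496226455852
tin [[495.3 -83.9  16. ]]
tape? [[698.3 298.7  19. ]]
cutL [[424.9  78.4   5. ]]
cutR [[406.5 -44.8   5. ]]
driver [[471.5 161.3   6. ]]
short [[451.2 326.1  80. ]]
viseTop [[ 366.6 -170.2   80. ]]
side bar near corners [[574.5 -15.  135. ]
 [598.3 -14.9 135. ]
 [612.  253.7 135. ]
 [588.5 253.6 135. ]]
side grip tip/base [[309.1 130.9]
 [313.4 179.6]] [[223.9 190. ]]
```

```bash
cat >> h.py <<'E'
th=-0.055
FO=np.array([590.4,118.3,0.]); FR=np.array([[np.cos(th),-np.sin(th),0],[np.sin(th),np.cos(th),0],[0,0,1]])
def fw(p): return FO+FR@np.float64(p)
def grip(a,y=85): return fw([32-112*np.cos(a),y,143+112*np.sin(a)])
E
python3 - <<'E'
from h import *
np.set_printoptions(precision=1,suppress=True)
for a in (1.3,1.4,1.57,1.75,1.9):
    for y in(62,108): 
        u=proj("top",grip(a,y))[0]; v=proj("side",grip(a,y))[0]
        print(a,y,(u-[185,145]+.5)*6-.5,(v-[230,120]+.5)*4-.5)
print(grip(0),grip(1.57),grip(1.9), fw([0,50,135]),fw([0,5,59]))
from scipy.spatial.transform import Rotation as Ro
print(Ro.from_quat(get_obs()["eef_rot"]).as_matrix())
E
```

```text
1.3 62 [187.6 192.4] [289.3  72.8]
1.3 108 [ 53.2 181.1] [290.9  48.7]
1.4 62 [189.9 159.6] [306.6  69.4]
1.4 108 [ 55.4 148.3] [307.6  45.4]
1.57 62 [194.8 104.2] [336.7  67.6]
1.57 108 [60.4 92.9] [336.5  43.6]
1.75 62 [201.2  47.8] [368.4  70.9]
1.75 108 [67.3 36.6] [367.   46.8]
1.9 62 [207.2   4.3] [393.8  77.8]
1.9 108 [74.  -6.8] [391.5  53.5]
[515.2 207.6 143. ] [626.9 201.4 255. ] [663.2 199.4 249. ] [593.1 168.2 135. ] [590.7 123.3  59. ]
[[-0.   0.2 -1. ]
 [ 0.  -1.  -0.2]
 [-1.  -0.   0. ]]
```

Emit:
send_rows --series '[{"dr":[0,0,0],"offset":[-2.5,-2,0],"claw":1},{"dr":[0,0,0],"offset":[-2.5,-2,0],"claw":1},{"dr":[0,0,0],"offset":[-2.5,-2,0],"claw":1},{"dr":[0,0,0],"offset":[-2.5,-2,0],"claw":1},{"dr":[-0.095,0,0],"offset":[0,0,-4],"claw":1},{"dr":[-0.095,0,0],"offset":[0,0,-4],"claw":1},{"dr":[-0.095,0,0],"offset":[0,0,-4],"claw":1},{"dr":[-0.095,0,0],"offset":[0,0,-4],"claw":1}]'

```text
t: 0.77
ee_pos: [245.1, -350.6, 331.1]
eef_rot: [0.674, 0.213, -0.674, 0.213]
ft_force: [0.1, -0.4, -0.3]
width: 0.999
```

Emit:
send_rows --series '[{"dr":[-0.095,0,0],"offset":[0,0,-4],"claw":1},{"dr":[-0.095,0,0],"offset":[0,0,-4],"claw":1},{"dr":[-0.095,0,0],"offset":[0,0,-4],"claw":1},{"dr":[-0.095,0,0],"offset":[0,0,-4],"claw":1},{"dr":[-0.095,0,0],"offset":[0,0,-4],"claw":1},{"dr":[-0.095,0,0],"offset":[0,0,-4],"claw":1},{"dr":[-0.095,0,0],"offset":[0,0,-4],"claw":0.2},{"dr":[0,0,0],"offset":[0,0,0],"claw":0.2}]'

```text
t: 1.43
ee_pos: [417.9, -130.7, 330.7]
eef_rot: [0.566, 0.425, -0.565, 0.423]
ft_force: [-0.2, -0.3, 0.3]
width: 0.748
```

```bash
cat >> h.py <<'E'
from scipy.spatial.transform import Rotation as Ro
def plan(p,ang):
    o=get_obs(); R=Ro.from_quat(o["eef_rot"]); M=R.as_matrix(); a=np.arctan2(M[1,1],M[0,1])
    tilt=np.degrees(np.arccos(-M[2,0]))
    off=M.T@(np.float64(p)-o["ee_pos"])/10
    c,s=np.cos(ang),np.sin(ang); Mt=np.array([[0,c,s],[0,s,-c],[-1,0,0]])
    off2=Mt.T@(np.float64(p)-o["ee_pos"])/10
    print("t",round(o["t"],2),"pos",np.round(o["ee_pos"],1),"F",np.round(o["ft_force"],1),"w",round(o["width"]*85,1),"yang %.4f tilt %.2f"%(a,tilt),"rotvec",np.round((R.inv()*Ro.from_matrix(Mt)).as_rotvec(),3),"off now-frame",np.round(off,2),"off target-frame",np.round(off2,2))
E
python3 - <<'E'
from h import *
p=grip(1.46); print(p); plan(p+[0,0,60],-0.055)
E
```

```text
[614.65916604 202.09312361 254.3132567 ]
t 1.43 pos [ 417.9 -130.7  330.7] F [-0.2 -0.3  0.3] w 63.6 yang -0.2837 tilt 0.19 rotvec [-0.229 -0.003  0.001] off now-frame [  1.74   9.58 -37.45] off target-frame [  1.64  17.82 -34.31]
```

Emit:
send_rows --series '[{"dr":[-0.115,0,0],"offset":[0,0,0],"claw":0.0},{"dr":[-0.114,0,0],"offset":[0,0,0],"claw":0.0},{"dr":[0,0,0],"offset":[0,1.8,-3.4],"claw":0.0},{"dr":[0,0,0],"offset":[0,1.8,-3.4],"claw":0.0},{"dr":[0,0,0],"offset":[0,1.8,-3.4],"claw":0.0},{"dr":[0,0,0],"offset":[0,1.8,-3.4],"claw":0.0},{"dr":[0,0,0],"offset":[0,1.8,-3.4],"claw":0.0},{"dr":[0,0,0],"offset":[0,1.8,-3.4],"claw":0.0}]'

```text
t: 2.1
ee_pos: [537.8, 60.8, 330.9]
eef_rot: [-0.516, -0.483, 0.517, -0.483]
ft_force: [0.3, -0.3, 0.4]
width: 0.499
```

Emit:
send_rows --series '[{"dr":[0,0,0],"offset":[0,1.8,-3.4],"claw":0.0},{"dr":[0,0,0],"offset":[0,1.8,-3.4],"claw":0.0},{"dr":[0,0,0],"offset":[0,1.8,-3.4],"claw":0.0},{"dr":[0,0,0],"offset":[0,1.6,-3.4],"claw":0.0},{"dr":[0,0,0],"offset":[0,0,0],"claw":0.0},{"dr":[0,0,0],"offset":[0,0,0],"claw":0.0}]'

```text
t: 2.6
ee_pos: [616.7, 192.2, 327.8]
eef_rot: [-0.514, -0.484, 0.518, -0.483]
ft_force: [0.3, -0.6, -0.3]
width: 0.501
```

Run:
```python
from h import *
p=grip(1.46); plan(p+[0,0,-19],-0.055)
for n in("side","top"):
    im=eyes.camera(n)[:,:,::-1]
    a=im[60:210,230:380] if n=="side" else im[120:225,160:310]
    cv2.imwrite(f"pics/{n}1.png",cv2.resize(a,None,fx=4,fy=4,interpolation=cv2.INTER_CUBIC))
```

```text
t 2.6 pos [616.7 192.2 327.8] F [ 0.3 -0.6 -0.3] w 42.6 yang -0.0647 tilt 0.29 rotvec [-0.01   0.002  0.005] off now-frame [ 9.25 -0.23 -0.99] off target-frame [ 9.25 -0.26 -0.97]
```

View pics/side1.png

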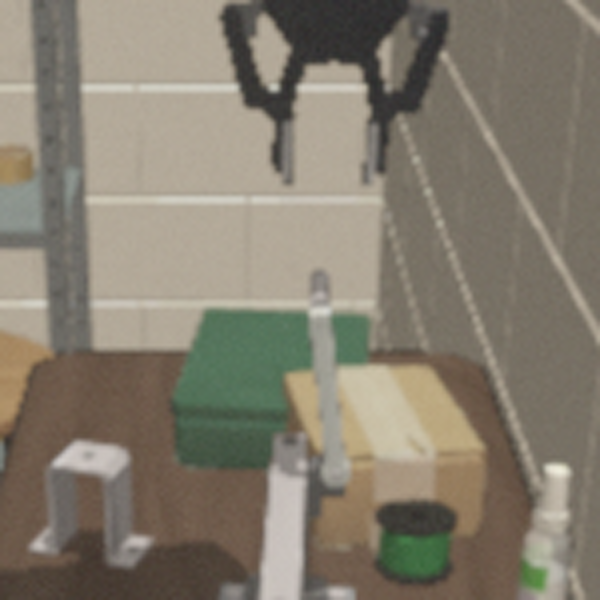

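View pics/top1.png

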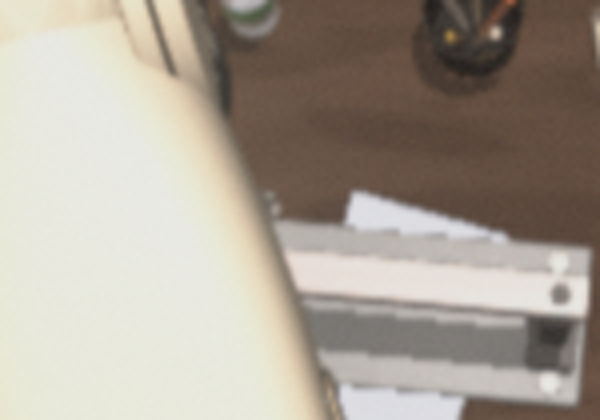

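Emit:
send_rows --series '[{"dr":[-0.01,0,0.005],"offset":[0,-0.25,-1.0],"claw":0.0},{"dr":[0,0,0],"offset":[3,0,0],"claw":0.0},{"dr":[0,0,0],"offset":[3,0,0],"claw":0.0},{"dr":[0,0,0],"offset":[2.2,0,0],"claw":0.0},{"dr":[0,0,0],"offset":[1,0,0],"claw":0.0},{"dr":[0,0,0],"offset":[0,0,0],"claw":0.0},{"dr":[0,0,0],"offset":[0,0,0],"claw":0.0}]'

```text
t: 3.28
ee_pos: [614.8, 200.4, 240.7]
eef_rot: [0.516, 0.484, -0.513, 0.487]
ft_force: [0.3, -0.0, -0.2]
width: 0.5
```

Run:
```python
from h import *
p=grip(1.46); plan(p+[0,0,-19],-0.055)
for n in("side",):
    im=eyes.camera(n)[:,:,::-1]
    a=im[60:210,230:380] if n=="side" else im[120:225,160:310]
    cv2.imwrite(f"pics/{n}2.png",cv2.resize(a,None,fx=4,fy=4,interpolation=cv2.INTER_CUBIC))
```

```text
t 3.28 pos [614.8 200.4 240.7] F [ 0.3 -0.  -0.2] w 42.5 yang -0.0577 tilt 0.35 rotvec [-0.003 -0.    -0.006] off now-frame [ 0.54 -0.02 -0.17] off target-frame [ 0.54 -0.02 -0.17]
```

View pics/side2.png

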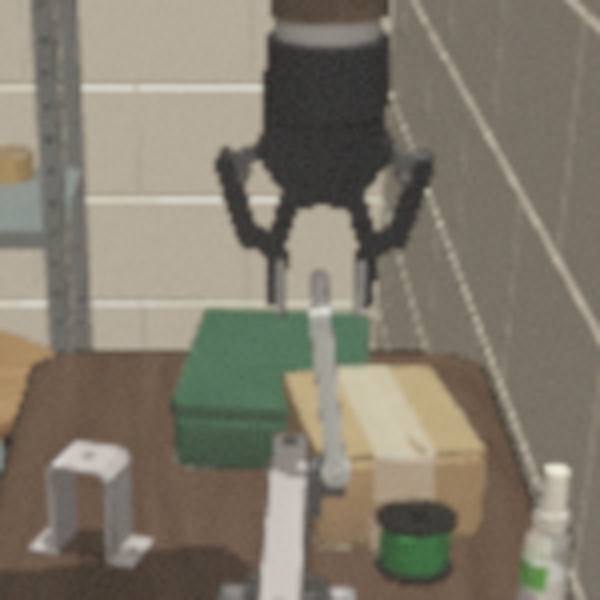

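Emit:
send_rows --series '[{"dr":[0,0,0],"offset":[0.5,0,-0.1],"claw":-0.4},{"dr":[0,0,0],"offset":[0,0,0],"claw":-1},{"dr":[0,0,0],"offset":[0,0,0],"claw":-1},{"dr":[0,0,0],"offset":[0,0,0],"claw":-1},{"dr":[0,0,0],"offset":[0,0,0],"claw":-1},{"dr":[0,0,0],"offset":[0,0,0],"claw":-1}]'

```text
t: 3.83
ee_pos: [615.4, 202.1, 235.4]
eef_rot: [0.516, 0.484, -0.512, 0.487]
ft_force: [-0.4, 0.9, 3.9]
width: 0.121
```

Run:
```python
from h import *
p=grip(1.46); plan(p+[0,0,-19],-0.055)
A=[1.46,1.33,1.2,1.07,.94,.81,.68,.55,.42,.29,.16,.03]
for a,b in zip(A,A[1:]): print(b,"x(down) %.2f y %.2f"%(-11.2*(np.sin(b)-np.sin(a)),-11.2*(np.cos(b)-np.cos(a))))
```

```text
t 3.83 pos [615.4 202.1 235.4] F [-0.4  0.9  3.9] w 10.3 yang -0.0570 tilt 0.38 rotvec [-0.002 -0.001 -0.007] off now-frame [ 0.01 -0.07 -0.  ] off target-frame [ 0.01 -0.07 -0.  ]
1.33 x(down) 0.25 y -1.43
1.2 x(down) 0.44 y -1.39
1.07 x(down) 0.61 y -1.32
0.94 x(down) 0.78 y -1.23
0.81 x(down) 0.93 y -1.12
0.68 x(down) 1.07 y -0.99
0.55 x(down) 1.19 y -0.84
0.42 x(down) 1.29 y -0.68
0.29 x(down) 1.36 y -0.51
0.16 x(down) 1.42 y -0.32
0.03 x(down) 1.45 y -0.14
```

Emit:
send_rows --series '[{"dr":[0,0,0],"offset":[0.25,-1.43,0],"claw":-1},{"dr":[0,0,0],"offset":[0.44,-1.39,0],"claw":-1},{"dr":[0,0,0],"offset":[0.61,-1.32,0],"claw":-1},{"dr":[0,0,0],"offset":[0.78,-1.23,0],"claw":-1},{"dr":[0,0,0],"offset":[0,0,0],"claw":-1}]'

```text
t: 4.25
ee_pos: [560.2, 205.4, 213.7]
eef_rot: [0.515, 0.485, -0.512, 0.487]
ft_force: [-2.1, 1.5, 4.3]
width: 0.116
```

Run:
```python
from h import *
plan(grip(.94)+[0,0,-19],-0.055)
```

```text
t 4.25 pos [560.2 205.4 213.7] F [-2.1  1.5  4.3] w 9.9 yang -0.0560 tilt 0.31 rotvec [-0.001 -0.001 -0.005] off now-frame [-0.08  0.09  0.03] off target-frame [-0.08  0.09  0.03]
```

Emit:
send_rows --series '[{"dr":[0,0,0],"offset":[0.93,-1.12,0],"claw":-1},{"dr":[0,0,0],"offset":[1.07,-0.99,0],"claw":-1},{"dr":[0,0,0],"offset":[1.19,-0.84,0],"claw":-1},{"dr":[0,0,0],"offset":[1.29,-0.68,0],"claw":-1},{"dr":[0,0,0],"offset":[0,0,0],"claw":-1}]'

```text
t: 4.67
ee_pos: [525.9, 207.3, 166.6]
eef_rot: [0.515, 0.484, -0.513, 0.487]
ft_force: [4.3, 1.7, -4.5]
width: 0.119
```

Run:
```python
from h import *
plan(grip(.42)+[0,0,-19],-0.055)
```

```text
t 4.67 pos [525.9 207.3 166.6] F [ 4.3  1.7 -4.5] w 10.2 yang -0.0566 tilt 0.32 rotvec [-0.002 -0.    -0.006] off now-frame [-0.31 -0.1   0.04] off target-frame [-0.31 -0.1   0.04]
```

Emit:
send_rows --series '[{"dr":[0,0,0],"offset":[1.36,-0.5,0],"claw":-1},{"dr":[0,0,0],"offset":[1.4,-0.35,0],"claw":-1},{"dr":[0,0,0],"offset":[1.0,-0.15,0],"claw":-1},{"dr":[0,0,0],"offset":[0,0,0],"claw":-1}]'

```text
t: 5.0
ee_pos: [517.8, 207.9, 129.8]
eef_rot: [0.516, 0.484, -0.512, 0.488]
ft_force: [5.1, 0.8, 2.2]
width: 0.114
```

Run:
```python
from h import *
plan(grip(.02)+[0,0,-19],-0.055)
im=eyes.camera("side")[:,:,::-1]
cv2.imwrite(f"pics/side3.png",cv2.resize(im[130:270,240:360],None,fx=5,fy=4.2,interpolation=cv2.INTER_CUBIC))
```

```text
t 5.0 pos [517.8 207.9 129.8] F [5.1 0.8 2.2] w 9.7 yang -0.0572 tilt 0.47 rotvec [-0.002 -0.001 -0.008] off now-frame [ 0.36 -0.26  0.05] off target-frame [ 0.36 -0.26  0.05]
```

View pics/side3.png

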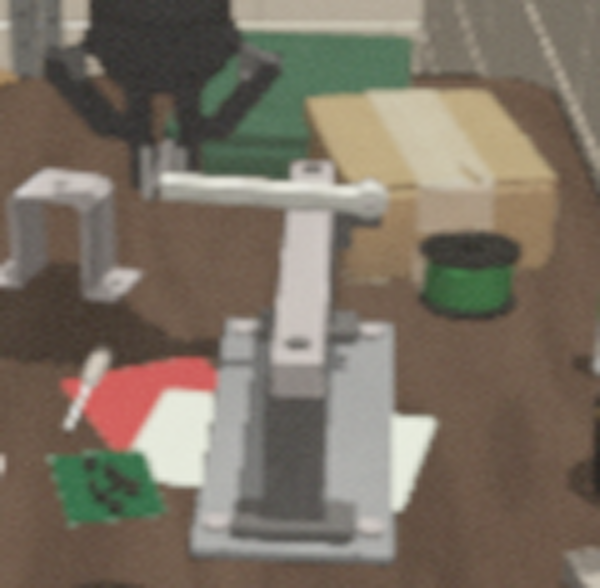

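Emit:
send_rows --series '[{"dr":[0,0,0],"offset":[0.3,-0.05,0],"claw":-1},{"dr":[0,0,0],"offset":[0.1,0,0],"claw":-1},{"dr":[0,0,0],"offset":[0,0,0],"claw":-1}]'

```text
t: 5.3
ee_pos: [517.7, 207.9, 127.6]
eef_rot: [0.517, 0.483, -0.511, 0.488]
ft_force: [6.5, 0.5, 3.2]
width: 0.116
```

Emit:
send_rows --series '[{"dr":[0,0,0],"offset":[0.2,0,0],"claw":-1},{"dr":[0,0,0],"offset":[0,0,0],"claw":-1}]'

```text
t: 5.47
ee_pos: [517.5, 207.9, 125.2]
eef_rot: [0.517, 0.483, -0.512, 0.488]
ft_force: [8.6, 0.6, -0.1]
width: 0.117
```

Emit:
send_rows --series '[{"dr":[0,0,0],"offset":[0.25,0,0],"claw":-1},{"dr":[0,0,0],"offset":[0,0,0],"claw":-1}]'

```text
t: 5.63
ee_pos: [517.5, 207.9, 123.0]
eef_rot: [0.517, 0.483, -0.512, 0.488]
ft_force: [7.5, 0.9, 2.7]
width: 0.115
```

Run:
```python
from h import *
plan(grip(.0)+[0,0,-19],-0.055)
im=eyes.camera("side")[:,:,::-1]
cv2.imwrite(f"pics/side4.png",cv2.resize(im[155:185,260:330],None,fx=10,fy=10,interpolation=cv2.INTER_CUBIC))
f=lambda X:(proj("side",X)-[260,155]+.5)*10-.5
for a in(0,.04,.08):
  print(a,f([fw([32-r*np.cos(a)-h*np.sin(a),50,143+r*np.sin(a)+s*7]) for r,s,h in((112,1,0),(50,1,0),(50,-1,0),(112,-1,0))]).tolist())
```

```text
t 5.63 pos [517.5 207.9 123. ] F [7.5 0.9 2.7] w 9.8 yang -0.0574 tilt 0.54 rotvec [-0.002 -0.001 -0.009] off now-frame [-0.11 -0.23  0.05] off target-frame [-0.1  -0.23  0.05]
0 [[105.04145766784757, 206.20052052567712], [338.52010691170915, 212.2151802371651], [337.91436834081946, 259.98850310518276], [106.01546417380814, 253.8575697539751]]
0.04 [[105.06404161319563, 190.82572713314318], [338.75855245463254, 205.34284340091443], [338.1506072915671, 253.2092103188803], [106.04001004079817, 238.69037670780114]]
0.08 [[105.76214677887049, 175.42542760896407], [339.29989891913647, 198.47581954288967], [338.68768359484716, 246.4355050580316], [106.73550678852916, 223.499045097315]]
```

View pics/side4.png

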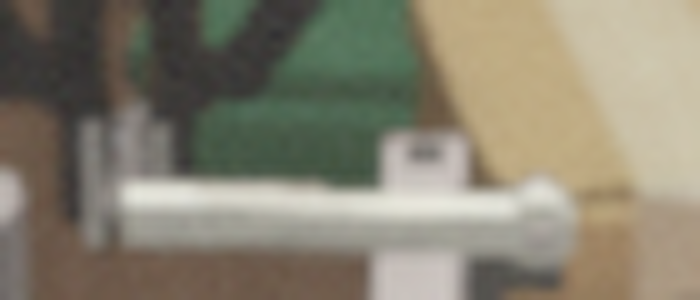

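Emit:
send_rows --series '[{"dr":[0,0,0],"offset":[0.2,0,0],"claw":-1},{"dr":[0,0,0],"offset":[0,0,0],"claw":-1},{"dr":[0,0,0],"offset":[0,0,0],"claw":-1}]'

```text
t: 5.93
ee_pos: [517.6, 208.0, 122.7]
eef_rot: [0.517, 0.483, -0.511, 0.488]
ft_force: [4.0, -0.4, 12.6]
width: 0.117
```

Run:
```python
from h import *
plan(grip(.0)+[0,0,-19],-0.055)
im=eyes.camera("side")[:,:,::-1]
cv2.imwrite(f"pics/side5.png",cv2.resize(im[155:185,260:330],None,fx=10,fy=10,interpolation=cv2.INTER_CUBIC))
```

```text
t 5.93 pos [517.6 208.  122.7] F [ 4.  -0.4 12.6] w 10.0 yang -0.0575 tilt 0.61 rotvec [-0.002 -0.002 -0.01 ] off now-frame [-0.13 -0.24  0.05] off target-frame [-0.13 -0.24  0.05]
```

View pics/side5.png

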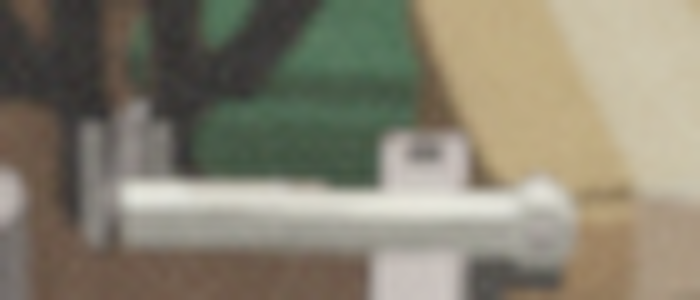

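Emit:
send_rows --series '[{"dr":[0,0,0],"offset":[-0.1,0,0],"claw":-0.2},{"dr":[0,0,0],"offset":[0,0,0],"claw":-0.2},{"dr":[0,0,0],"offset":[0,0,0],"claw":-0.2},{"dr":[0,0,0],"offset":[0,0,0],"claw":-0.2},{"dr":[0,0,0],"offset":[-2,0,0],"claw":-0.2},{"dr":[0,0,0],"offset":[-4,0,0],"claw":0},{"dr":[0,0,0],"offset":[-4,0,0],"claw":1},{"dr":[0,0,0.009],"offset":[0,0,0],"claw":1}]'

```text
t: 6.65
ee_pos: [518.1, 209.0, 228.6]
eef_rot: [0.521, 0.48, -0.507, 0.491]
ft_force: [0.6, 0.6, 1.4]
width: 0.767
```

Run:
```python
from h import *
plan([542,-235.8,230],0.082)
im=eyes.camera("side")[:,:,::-1]
cv2.imwrite(f"pics/side6.png",cv2.resize(im[100:190,240:350],None,fx=6,fy=6,interpolation=cv2.INTER_CUBIC))
```

```text
t 6.65 pos [518.1 209.  228.6] F [0.6 0.6 1.4] w 65.2 yang -0.0571 tilt 1.44 rotvec [-0.139 -0.003 -0.025] off now-frame [-0.25  4.93 44.27] off target-frame [-0.14 -1.26 44.52]
```

View pics/side6.png

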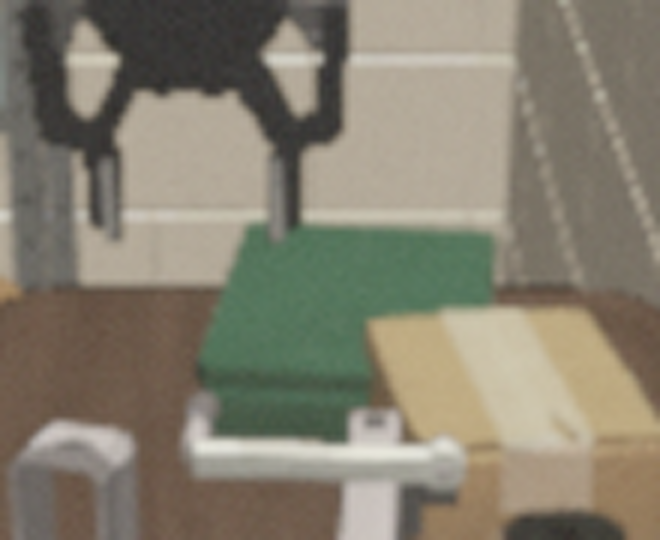

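Emit:
send_rows --series '[{"dr":[-0.07,0,-0.013],"offset":[-0.5,0,0],"claw":1},{"dr":[-0.069,0,-0.012],"offset":[-0.5,0,0],"claw":1},{"dr":[0,0,0],"offset":[0,-0.1,3.7],"claw":1},{"dr":[0,0,0],"offset":[0,-0.1,3.7],"claw":1},{"dr":[0,0,0],"offset":[0,-0.1,3.7],"claw":1},{"dr":[0,0,0],"offset":[0,-0.1,3.7],"claw":1},{"dr":[0,0,0],"offset":[0,-0.1,3.7],"claw":1},{"dr":[0,0,0],"offset":[0,-0.1,3.7],"claw":1}]'

```text
t: 7.37
ee_pos: [525.4, -15.6, 229.4]
eef_rot: [0.475, 0.524, -0.483, 0.516]
ft_force: [0.5, -0.1, -0.1]
width: 1.001
```

Emit:
send_rows --series '[{"dr":[0,0,0],"offset":[0,-0.1,3.7],"claw":1},{"dr":[0,0,0],"offset":[0,-0.1,3.7],"claw":1},{"dr":[0,0,0],"offset":[0,-0.1,3.7],"claw":1},{"dr":[0,0,0],"offset":[0,-0.1,3.7],"claw":1},{"dr":[0,0,0],"offset":[0,-0.1,3.7],"claw":1},{"dr":[0,0,0],"offset":[0,-0.1,3.7],"claw":1},{"dr":[0,0,0],"offset":[0,0,0],"claw":1},{"dr":[0,0,0],"offset":[0,0,0],"claw":1}]'

```text
t: 8.03
ee_pos: [537.7, -237.4, 228.9]
eef_rot: [0.477, 0.523, -0.483, 0.515]
ft_force: [0.2, -0.2, 0.7]
width: 1.0
```

Run:
```python
from h import *
plan([542,-235.8,46],0.082)
for n in("side","top"):
    im=eyes.camera(n)[:,:,::-1]
    a=im[190:380,200:350] if n=="side" else im[140:290,330:460]
    cv2.imwrite(f"pics/{n}7.png",cv2.resize(a,None,fx=4,fy=3.1,interpolation=cv2.INTER_CUBIC))
```

```text
t 8.03 pos [ 537.7 -237.4  228.9] F [ 0.2 -0.2  0.7] w 85.0 yang 0.0782 tilt 0.85 rotvec [-0.004 -0.002  0.015] off now-frame [18.28  0.71 -0.09] off target-frame [18.29  0.44 -0.13]
```

View pics/side7.png

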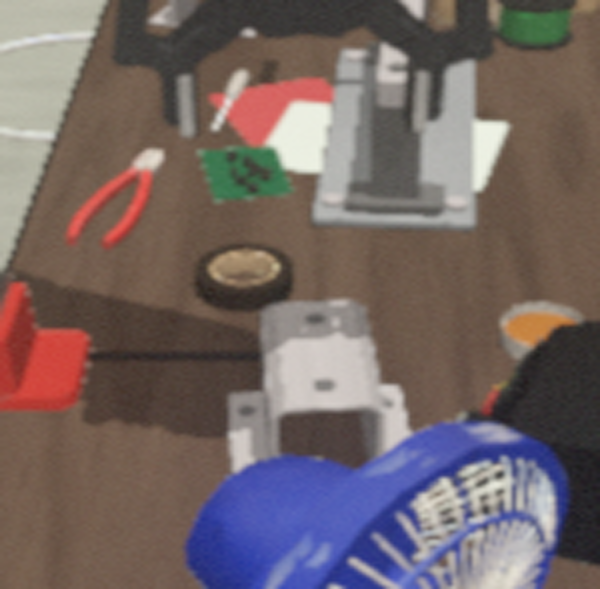

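View pics/top7.png

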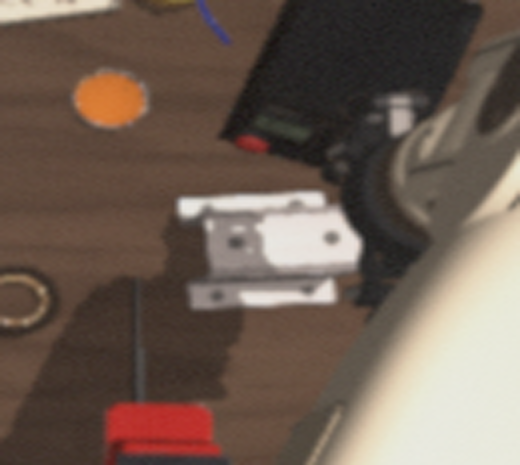

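Run:
```python
import cv2
from h import *
np.set_printoptions(precision=0,suppress=True)
t=cv2.imread("pics/top0.png"); s=cv2.imread("pics/side0.png")
a=cv2.resize(t[115:255,360:450],None,fx=4,fy=4); b=cv2.resize(s[280:385,250:410],None,fx=3,fy=4)
b=cv2.copyMakeBorder(b,0,a.shape[0]-b.shape[0],0,0,0) if a.shape[0]>b.shape[0] else b
cv2.imwrite("pics/box.png",np.hstack([a,b[:a.shape[0]]]))
for z in (0,60,90,120): print(z,ray("top",[(389,183),(427,198)],z))
```

```text
0 [[ 636. -224.    0.]
 [ 601. -319.    0.]]
60 [[ 626. -212.   60.]
 [ 592. -303.   60.]]
90 [[ 621. -206.   90.]
 [ 588. -295.   90.]]
120 [[ 616. -200.  120.]
 [ 584. -287.  120.]]
```

View pics/box.png

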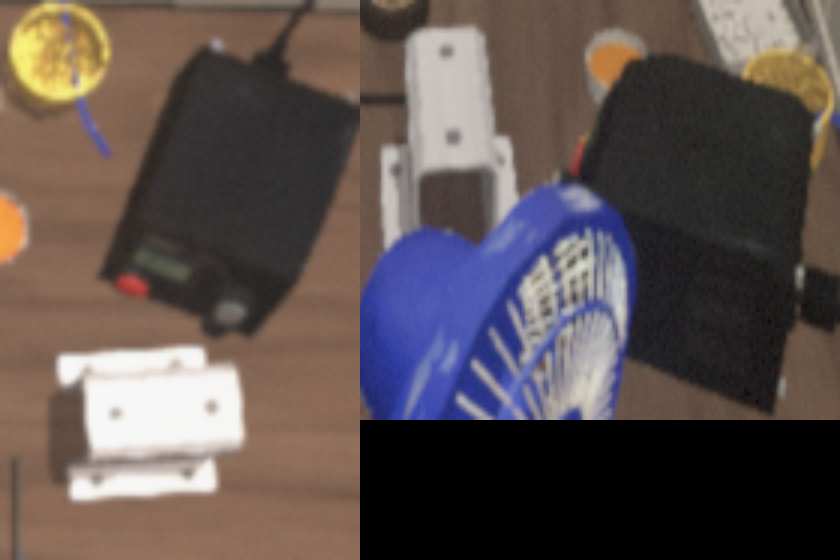

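Emit:
send_rows --series '[{"dr":[-0.004,-0.002,0.015],"offset":[0,0.44,-0.13],"claw":0.65},{"dr":[0,0,0],"offset":[4,0,0],"claw":0.65},{"dr":[0,0,0],"offset":[4,0,0],"claw":0.65},{"dr":[0,0,0],"offset":[0,0,0],"claw":0.65},{"dr":[0,0,0],"offset":[0,0,0],"claw":0.65}]'

```text
t: 8.55
ee_pos: [541.8, -231.9, 149.4]
eef_rot: [0.477, 0.522, -0.478, 0.521]
ft_force: [0.5, -0.7, 1.1]
width: 0.828
```

Run:
```python
from h import *
plan([542,-235.8,46],0.082)
for n in("side",):
    im=eyes.camera(n)[:,:,::-1]
    a=im[190:380,200:350] if n=="side" else im[140:290,330:460]
    cv2.imwrite(f"pics/{n}8.png",cv2.resize(a,None,fx=4,fy=3.1,interpolation=cv2.INTER_CUBIC))
```

```text
t 8.55 pos [ 541.8 -231.9  149.4] F [ 0.5 -0.7  1.1] w 70.4 yang 0.0884 tilt 0.11 rotvec [ 0.006 -0.001  0.002] off now-frame [10.34  0.    0.4 ] off target-frame [ 1.034e+01 -1.000e-02  3.900e-01]
```

View pics/side8.png

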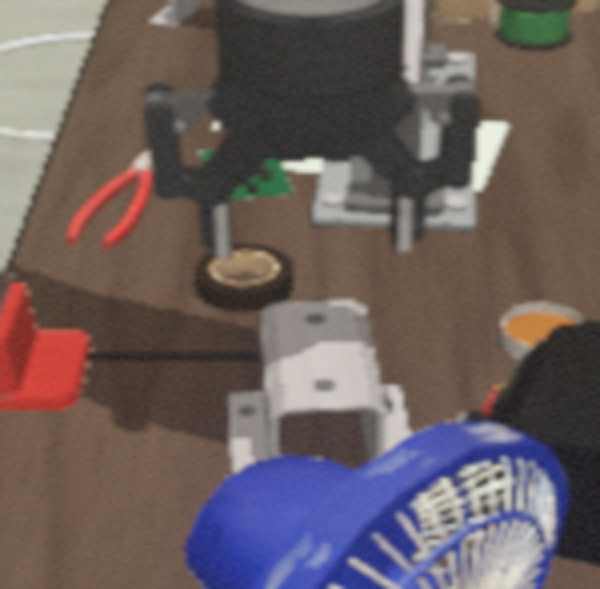

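Emit:
send_rows --series '[{"dr":[0.006,0,0],"offset":[3,0,0.4],"claw":0.65},{"dr":[0,0,0],"offset":[3,0,0],"claw":0.65},{"dr":[0,0,0],"offset":[2.5,0,0],"claw":0.65},{"dr":[0,0,0],"offset":[1.5,0,0],"claw":0.65},{"dr":[0,0,0],"offset":[0.3,0,0],"claw":0.65},{"dr":[0,0,0],"offset":[0,0,0],"claw":0.65}]'

```text
t: 9.1
ee_pos: [546.0, -238.8, 50.0]
eef_rot: [0.48, 0.517, -0.479, 0.522]
ft_force: [0.0, -0.3, 0.0]
width: 0.827
```

Run:
```python
from h import *
plan([542,-235.8,46],0.082)
for n in("side",):
    im=eyes.camera(n)[:,:,::-1]
    a=im[190:380,200:350] if n=="side" else im[140:290,330:460]
    cv2.imwrite(f"pics/{n}9.png",cv2.resize(a,None,fx=4,fy=3.1,interpolation=cv2.INTER_CUBIC))
```

```text
t 9.1 pos [ 546.  -238.8   50. ] F [ 0.  -0.3  0. ] w 70.3 yang 0.0806 tilt 0.41 rotvec [-0.001  0.003 -0.006] off now-frame [ 0.4  -0.38 -0.34] off target-frame [ 0.4  -0.37 -0.33]
```

View pics/side9.png

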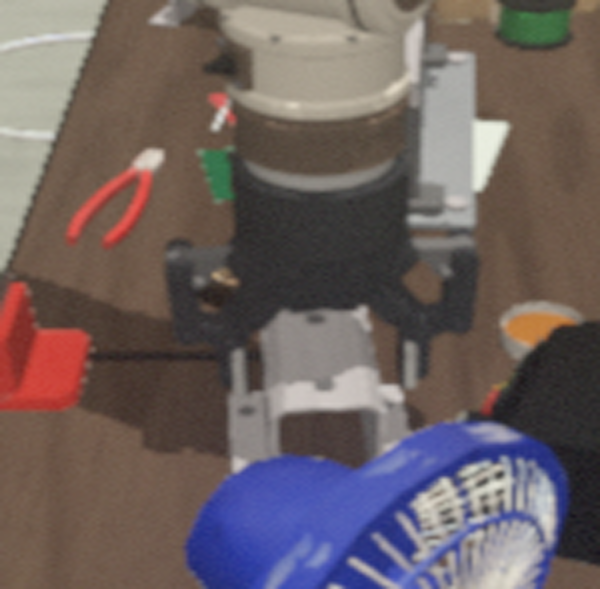

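Emit:
send_rows --series '[{"dr":[0,0.002,-0.005],"offset":[0.2,-0.35,-0.3],"claw":0.65},{"dr":[0,0,0],"offset":[0,0,0],"claw":0.3},{"dr":[0,0,0],"offset":[0,0,0],"claw":0.1},{"dr":[0,0,0],"offset":[0,0,0],"claw":-0.2},{"dr":[0,0,0],"offset":[0,0,0],"claw":-1},{"dr":[0,0,0],"offset":[0,0,0],"claw":-1},{"dr":[0,0,0],"offset":[0,0,0],"claw":-1}]'

```text
t: 9.73
ee_pos: [542.4, -236.4, 48.6]
eef_rot: [0.48, 0.518, -0.479, 0.521]
ft_force: [-0.0, 1.5, 5.8]
width: 0.597
```

Run:
```python
from h import *
plan([542,-235.8,46],0.082)
```

```text
t 9.73 pos [ 542.4 -236.4   48.6] F [-0.   1.5  5.8] w 50.8 yang 0.0802 tilt 0.21 rotvec [-0.002  0.002 -0.003] off now-frame [ 0.26 -0.04 -0.06] off target-frame [ 0.26 -0.04 -0.06]
```

Emit:
send_rows --series '[{"dr":[0,0,0],"offset":[-1,0,0],"claw":-1},{"dr":[0,0,0],"offset":[-2.5,0,0],"claw":-1},{"dr":[0,0,0],"offset":[-3,0,0],"claw":-1},{"dr":[0,0,0],"offset":[-3,0,0],"claw":-1},{"dr":[0,0,0],"offset":[-3,0,0],"claw":-1},{"dr":[0,0,0],"offset":[-3,0,0],"claw":-1},{"dr":[0,0,0],"offset":[-2.2,0,0],"claw":-1},{"dr":[0,0,0],"offset":[0,0,0],"claw":-1}]'

```text
t: 10.4
ee_pos: [543.1, -236.9, 229.8]
eef_rot: [0.48, 0.516, -0.479, 0.523]
ft_force: [0.5, -0.2, -2.0]
width: 0.596
```

Run:
```python
from h import *
plan(fw([0,-10,225]),-0.055)
for n in("side","top"):
    im=eyes.camera(n)[:,:,::-1]
    a=im[100:330,200:400] if n=="side" else im[140:290,330:460]
    cv2.imwrite(f"pics/{n}10.png",cv2.resize(a,None,fx=3,fy=2.5,interpolation=cv2.INTER_CUBIC))
```

```text
t 10.4 pos [ 543.1 -236.9  229.8] F [ 0.5 -0.2 -2. ] w 50.7 yang 0.0799 tilt 0.54 rotvec [ 0.135  0.005 -0.008] off now-frame [  0.36   7.41 -34.04] off target-frame [  0.48   2.77 -34.72]
```

View pics/side10.png

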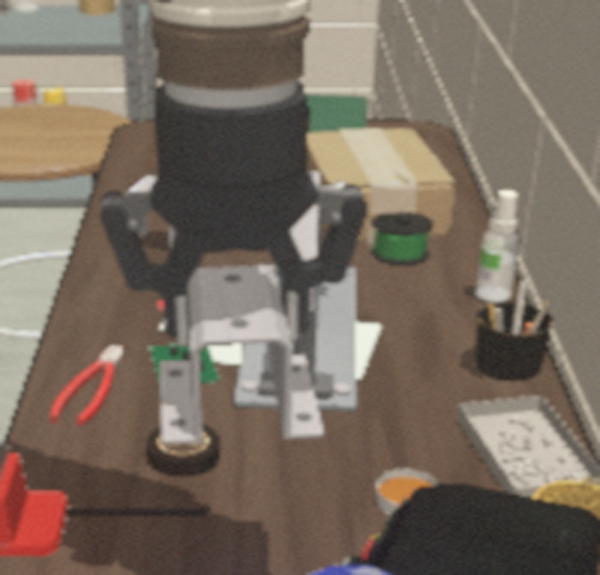

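Emit:
send_rows --series '[{"dr":[0.068,0.003,-0.004],"offset":[0,0,0],"claw":-1},{"dr":[0.067,0.002,-0.004],"offset":[0,0,0],"claw":-1},{"dr":[0,0,0],"offset":[0,0.28,-2.5],"claw":-1},{"dr":[0,0,0],"offset":[0,0.28,-3.6],"claw":-1},{"dr":[0,0,0],"offset":[0,0.28,-3.6],"claw":-1},{"dr":[0,0,0],"offset":[0,0.28,-3.6],"claw":-1},{"dr":[0,0,0],"offset":[0,0.28,-3.6],"claw":-1},{"dr":[0,0,0],"offset":[0,0.28,-3.6],"claw":-1}]'

```text
t: 11.17
ee_pos: [567.3, -30.5, 221.3]
eef_rot: [-0.511, -0.491, 0.516, -0.481]
ft_force: [0.7, -0.3, -2.6]
width: 0.594
```

Emit:
send_rows --series '[{"dr":[0,0,0],"offset":[0,0.28,-3.6],"claw":-1},{"dr":[0,0,0],"offset":[0,0.28,-3.6],"claw":-1},{"dr":[0,0,0],"offset":[0,0.28,-3.6],"claw":-1},{"dr":[0,0,0],"offset":[0,0.28,-2.5],"claw":-1},{"dr":[0,0,0],"offset":[0,0,0],"claw":-1},{"dr":[0,0,0],"offset":[0,0,0],"claw":-1}]'

```text
t: 11.67
ee_pos: [586.0, 101.4, 221.6]
eef_rot: [-0.51, -0.491, 0.516, -0.483]
ft_force: [-0.2, -0.2, -1.9]
width: 0.595
```

Run:
```python
from h import *
plan(fw([0,-10,110]),-0.055)
for n in("side","top"):
    im=eyes.camera(n)[:,:,::-1]
    a=im[80:280,210:370] if n=="side" else im[130:240,180:320]
    cv2.imwrite(f"pics/{n}11.png",cv2.resize(a,None,fx=3.6,fy=3,interpolation=cv2.INTER_CUBIC))
```

```text
t 11.67 pos [586.  101.4 221.6] F [-0.2 -0.2 -1.9] w 50.6 yang -0.0519 tilt 0.84 rotvec [ 0.003 -0.002  0.014] off now-frame [11.16  0.51 -0.68] off target-frame [11.16  0.35 -0.71]
```

View pics/side11.png

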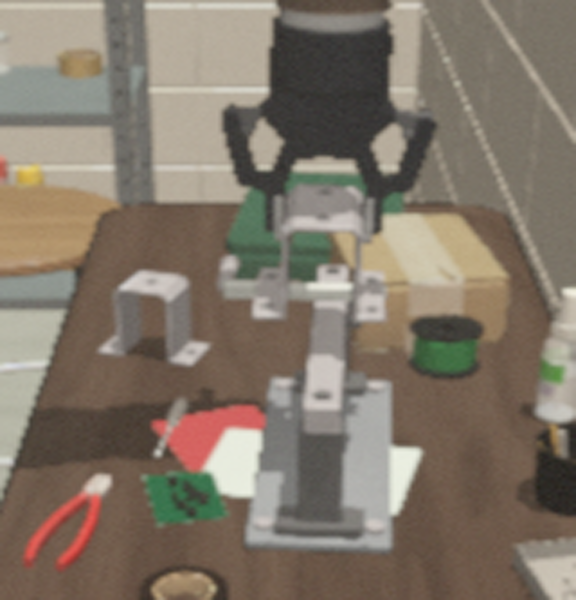

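View pics/top11.png

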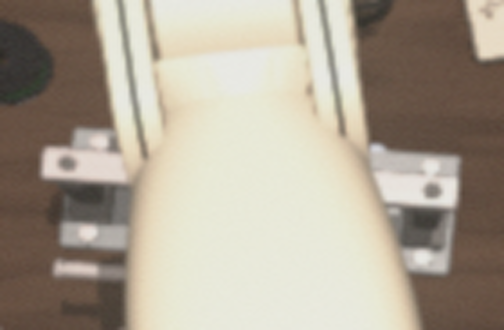

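Emit:
send_rows --series '[{"dr":[0.003,-0.002,0.014],"offset":[0,0.35,-0.5],"claw":-1},{"dr":[0,0,0],"offset":[1.5,0,0],"claw":-1},{"dr":[0,0,0],"offset":[1.5,0,0],"claw":-1},{"dr":[0,0,0],"offset":[0,0,0],"claw":-1},{"dr":[0,0,0],"offset":[0,0,0],"claw":-1}]'

```text
t: 12.18
ee_pos: [590.6, 103.8, 193.5]
eef_rot: [0.516, 0.485, -0.514, 0.485]
ft_force: [-0.5, 0.4, -1.4]
width: 0.594
```

Run:
```python
from h import *
plan(fw([0,-10,107.6]),-0.055)
for n in("side",):
    im=eyes.camera(n)[:,:,::-1]
    a=im[120:220,260:340]
    cv2.imwrite(f"pics/{n}12.png",cv2.resize(a,None,fx=6,fy=6,interpolation=cv2.INTER_CUBIC))
```

```text
t 12.18 pos [590.6 103.8 193.5] F [-0.5  0.4 -1.4] w 50.5 yang -0.0598 tilt 0.16 rotvec [-0.005 -0.001 -0.002] off now-frame [ 8.59 -0.12 -0.43] off target-frame [ 8.59 -0.09 -0.44]
```

View pics/side12.png

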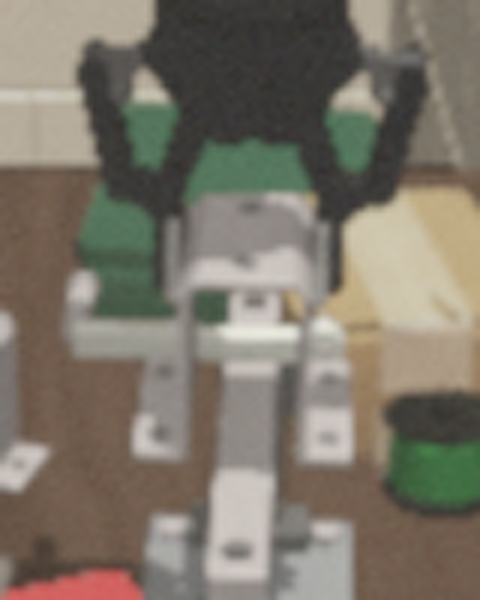

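Emit:
send_rows --series '[{"dr":[-0.005,0,0],"offset":[2,-0.1,0],"claw":-1},{"dr":[0,0,0],"offset":[2,0,0],"claw":-1},{"dr":[0,0,0],"offset":[2,0,0],"claw":-1},{"dr":[0,0,0],"offset":[1.5,0,0],"claw":-1},{"dr":[0,0,0],"offset":[0.3,0,0],"claw":-1},{"dr":[0,0,0],"offset":[0,0,0],"claw":-1},{"dr":[0,0,0],"offset":[0,0,0],"claw":-1}]'

```text
t: 12.82
ee_pos: [591.7, 105.1, 117.9]
eef_rot: [0.516, 0.485, -0.511, 0.488]
ft_force: [-0.7, 0.3, -2.0]
width: 0.597
```

Run:
```python
from h import *
plan(fw([0,5,107.6]),-0.055)
```

```text
t 12.82 pos [591.7 105.1 117.9] F [-0.7  0.3 -2. ] w 50.7 yang -0.0535 tilt 0.42 rotvec [ 0.002 -0.003 -0.007] off now-frame [ 1.03 -0.21 -1.81] off target-frame [ 1.03 -0.21 -1.81]
```

Emit:
send_rows --series '[{"dr":[0,-0.003,-0.007],"offset":[0.4,-0.2,-0.6],"claw":-1},{"dr":[0,0,0],"offset":[0.4,0,-0.5],"claw":-1},{"dr":[0,0,0],"offset":[0,0,0],"claw":-1},{"dr":[0,0,0],"offset":[0,0,0],"claw":-1}]'

```text
t: 13.15
ee_pos: [589.3, 116.9, 108.5]
eef_rot: [-0.512, -0.487, 0.514, -0.486]
ft_force: [0.5, -1.2, -2.2]
width: 0.594
```

Run:
```python
from h import *
plan(fw([0,5,107.6]),-0.055)
```

```text
t 13.15 pos [589.3 116.9 108.5] F [ 0.5 -1.2 -2.2] w 50.5 yang -0.0520 tilt 0.14 rotvec [0.003 0.001 0.002] off now-frame [ 0.08  0.11 -0.64] off target-frame [ 0.09  0.1  -0.64]
```

Creep toward the stop in small steps, watching the force.

Emit:
send_rows --series '[{"dr":[0.003,0,0],"offset":[0,0.1,-0.3],"claw":-1},{"dr":[0,0,0],"offset":[0,0,-0.1],"claw":-1},{"dr":[0,0,0],"offset":[0,0,0],"claw":-1}]'

```text
t: 13.4
ee_pos: [590.7, 120.5, 108.6]
eef_rot: [-0.513, -0.486, 0.514, -0.486]
ft_force: [-0.6, 0.2, -2.4]
width: 0.596
```

Emit:
send_rows --series '[{"dr":[0,0,0],"offset":[0,0,-0.1],"claw":-1},{"dr":[0,0,0],"offset":[0,0,0],"claw":-1}]'

```text
t: 13.57
ee_pos: [590.6, 121.3, 108.4]
eef_rot: [-0.513, -0.486, 0.515, -0.485]
ft_force: [0.8, 0.2, -2.4]
width: 0.594
```

Emit:
send_rows --series '[{"dr":[0,0,0],"offset":[0,0,-0.1],"claw":-1},{"dr":[0,0,0],"offset":[0,0,0],"claw":-1}]'

```text
t: 13.73
ee_pos: [590.6, 122.3, 108.4]
eef_rot: [-0.513, -0.486, 0.515, -0.485]
ft_force: [-0.3, -0.8, -2.1]
width: 0.593
```

Emit:
send_rows --series '[{"dr":[0,0,0],"offset":[0,0,-0.1],"claw":-1},{"dr":[0,0,0],"offset":[0,0,0],"claw":-1}]'

```text
t: 13.9
ee_pos: [590.7, 123.3, 108.4]
eef_rot: [-0.513, -0.486, 0.515, -0.485]
ft_force: [0.3, 0.3, -2.8]
width: 0.597
```

Emit:
send_rows --series '[{"dr":[0,0,0],"offset":[0,0,-0.1],"claw":-1},{"dr":[0,0,0],"offset":[0,0,0],"claw":-1}]'

```text
t: 14.07
ee_pos: [590.7, 123.9, 108.3]
eef_rot: [-0.513, -0.486, 0.515, -0.485]
ft_force: [-0.1, -0.0, -1.9]
width: 0.599
```

Emit:
send_rows --series '[{"dr":[0,0,0],"offset":[0,0,-0.1],"claw":-1},{"dr":[0,0,0],"offset":[0,0,0],"claw":-1}]'

```text
t: 14.23
ee_pos: [590.7, 124.1, 108.4]
eef_rot: [-0.513, -0.485, 0.515, -0.486]
ft_force: [-0.0, -5.4, -1.0]
width: 0.597
```

Run:
```python
from h import *
plan(fw([0,5,107.6]),-0.055)
for n in("side",):
    im=eyes.camera(n)[:,:,::-1]
    a=im[120:220,260:340]
    cv2.imwrite(f"pics/{n}13.png",cv2.resize(a,None,fx=6,fy=6,interpolation=cv2.INTER_CUBIC))
```

```text
t 14.23 pos [590.7 124.1 108.4] F [-0.  -5.4 -1. ] w 50.8 yang -0.0569 tilt 0.23 rotvec [-0.002  0.003  0.003] off now-frame [0.08 0.01 0.08] off target-frame [0.08 0.   0.08]
```

View pics/side13.png

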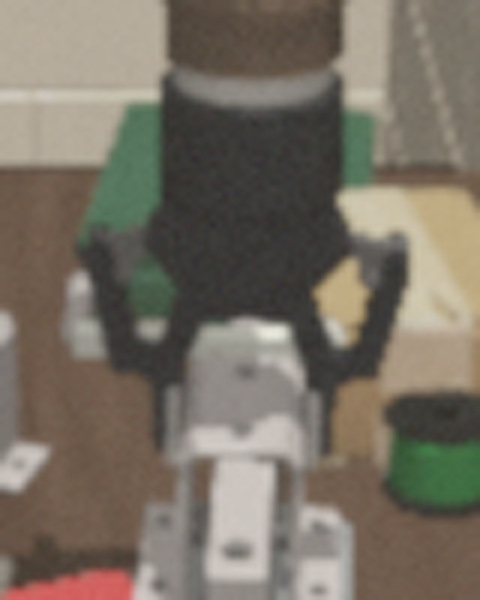

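Emit:
send_rows --series '[{"dr":[0,0,0],"offset":[0.1,0,0.03],"claw":-1},{"dr":[0,0,0],"offset":[0,0,0],"claw":-1}]'

```text
t: 14.45
ee_pos: [590.9, 124.1, 107.7]
eef_rot: [-0.513, -0.486, 0.515, -0.486]
ft_force: [-1.8, -4.9, 1.0]
width: 0.599
```

Emit:
send_rows --series '[{"dr":[0,0,0],"offset":[0.1,0,0],"claw":-1},{"dr":[0,0,0],"offset":[0,0,0],"claw":-1}]'

```text
t: 14.62
ee_pos: [590.9, 124.1, 107.7]
eef_rot: [-0.513, -0.485, 0.515, -0.486]
ft_force: [-3.6, -5.4, 5.5]
width: 0.595
```

Emit:
send_rows --series '[{"dr":[0,0,0],"offset":[0,0,0],"claw":-1},{"dr":[0,0,0],"offset":[0,0,0],"claw":-1},{"dr":[0,0,0],"offset":[0,0,0],"claw":0.35},{"dr":[0,0,0],"offset":[0,0,0],"claw":0.5},{"dr":[0,0,0],"offset":[0,0,0],"claw":0.6},{"dr":[0,0,0],"offset":[0,0,0],"claw":0.6},{"dr":[0,0,0],"offset":[0,0,0],"claw":0.6}]'

```text
t: 15.2
ee_pos: [590.9, 125.5, 106.4]
eef_rot: [-0.513, -0.486, 0.514, -0.485]
ft_force: [0.0, -0.9, 0.4]
width: 0.801
```

Run:
```python
from h import *
plan(fw([0,5,107.6]),-0.055)
for n in("side",):
    im=eyes.camera(n)[:,:,::-1]
    a=im[120:220,260:340]
    cv2.imwrite(f"pics/{n}14.png",cv2.resize(a,None,fx=6,fy=6,interpolation=cv2.INTER_CUBIC))
```

```text
t 15.2 pos [590.9 125.5 106.4] F [ 0.  -0.9  0.4] w 68.1 yang -0.0554 tilt 0.12 rotvec [-0.     0.     0.002] off now-frame [-0.12 -0.01  0.22] off target-frame [-0.12 -0.01  0.22]
```

View pics/side14.png

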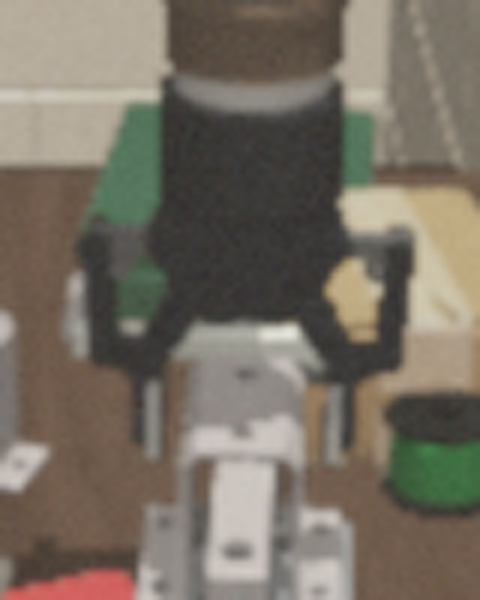

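Emit:
send_rows --series '[{"dr":[0,0,0],"offset":[-1.5,0,0.2],"claw":0.6},{"dr":[0,0,0],"offset":[-3,0,0],"claw":0.6},{"dr":[0,0,0],"offset":[-4,0,0],"claw":0.6},{"dr":[0,0,0],"offset":[-4,0,0],"claw":0.3},{"dr":[0,0,0],"offset":[0,-2.6,-2.7],"claw":0},{"dr":[0,0,0],"offset":[0,-2.6,-2.7],"claw":0},{"dr":[0,0,0],"offset":[0,-2.6,-2.7],"claw":-0.1},{"dr":[0,0,0],"offset":[0,0,0],"claw":-0.1}]'

```text
t: 15.92
ee_pos: [513.9, 212.6, 232.2]
eef_rot: [-0.512, -0.489, 0.513, -0.486]
ft_force: [-0.7, -0.8, 0.2]
width: 0.447
```

Run:
```python
from h import *
plan([517.6,208,125],-0.057)
for n in("side","top"):
    im=eyes.camera(n)[:,:,::-1]
    a=im[120:220,240:340] if n=="side" else im[145:225,185:315]
    cv2.imwrite(f"pics/{n}15.png",cv2.resize(a,None,fx=6,fy=6,interpolation=cv2.INTER_CUBIC))
```

```text
t 15.92 pos [513.9 212.6 232.2] F [-0.7 -0.8  0.2] w 38.0 yang -0.0496 tilt 0.26 rotvec [ 0.007 -0.002  0.004] off now-frame [10.72  0.44  0.46] off target-frame [10.72  0.4   0.44]
```

View pics/side15.png

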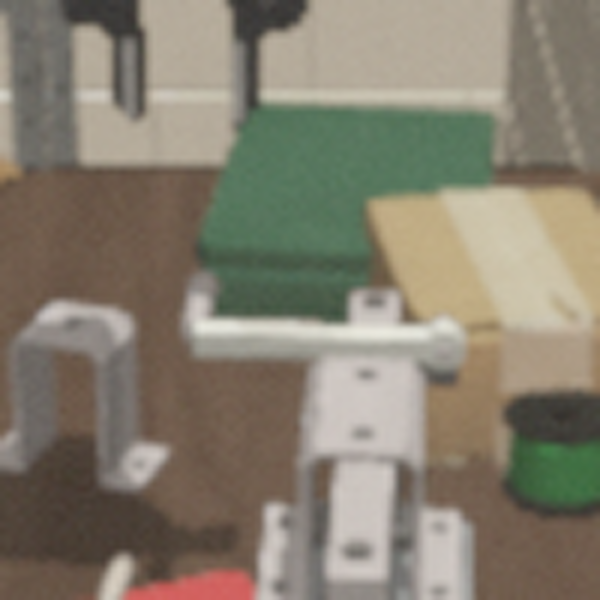

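View pics/top15.png

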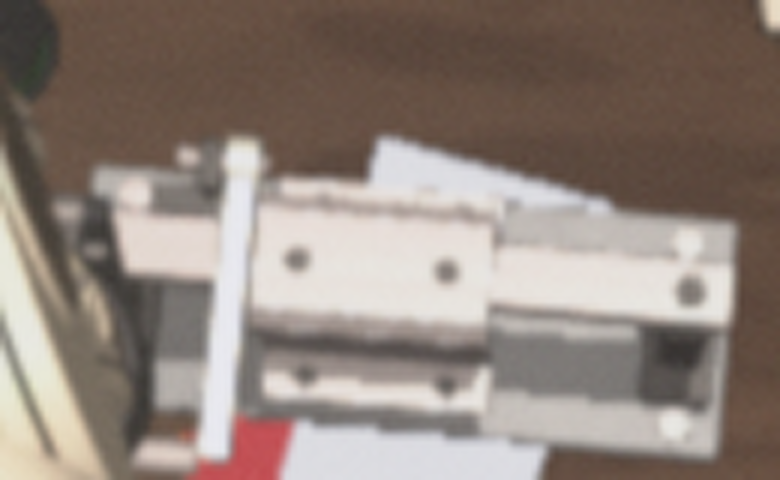

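Run:
```python
from h import *
w=ray("top",T([(297,259),(446,271)]),139); print(FR.T@(w.mean(0)-FO), FR.T@(w[0]-w[1]))
```

```text
[ -0.94623475   5.75764012 139.        ] [-0.18994614 56.03188594  0.        ]
```

Emit:
send_rows --series '[{"dr":[0.007,0,0.004],"offset":[0,0.4,0.44],"claw":-0.1},{"dr":[0,0,0],"offset":[3,0,0],"claw":-0.1},{"dr":[0,0,0],"offset":[3.5,0,0],"claw":-0.1},{"dr":[0,0,0],"offset":[2.5,0,0],"claw":-0.1},{"dr":[0,0,0],"offset":[1,0,0],"claw":-0.1},{"dr":[0,0,0],"offset":[0,0,0],"claw":-0.1},{"dr":[0,0,0],"offset":[0,0,0],"claw":-0.1}]'

```text
t: 16.6
ee_pos: [522.4, 202.7, 131.7]
eef_rot: [0.516, 0.483, -0.516, 0.484]
ft_force: [-0.7, 0.2, 0.8]
width: 0.448
```

Run:
```python
from h import *
plan([517.6,208,125],-0.057)
for n in("side",):
    im=eyes.camera(n)[:,:,::-1]
    a=im[120:220,240:340] if n=="side" else im[145:225,185:315]
    cv2.imwrite(f"pics/{n}16.png",cv2.resize(a,None,fx=6,fy=6,interpolation=cv2.INTER_CUBIC))
```

```text
t 16.6 pos [522.4 202.7 131.7] F [-0.7  0.2  0.8] w 38.1 yang -0.0648 tilt 0.11 rotvec [-0.008  0.001 -0.002] off now-frame [ 0.67 -0.51 -0.5 ] off target-frame [ 0.67 -0.51 -0.51]
```

View pics/side16.png

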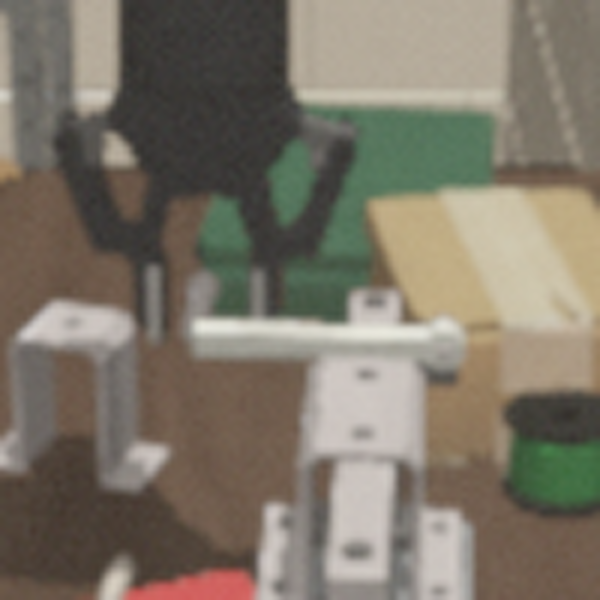

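Emit:
send_rows --series '[{"dr":[-0.008,0,0],"offset":[0.3,-0.45,-0.45],"claw":-0.1},{"dr":[0,0,0],"offset":[0.3,0,0],"claw":-0.1},{"dr":[0,0,0],"offset":[0,0,0],"claw":-0.1},{"dr":[0,0,0],"offset":[0,0,0],"claw":-0.1}]'

```text
t: 16.98
ee_pos: [517.5, 208.6, 126.1]
eef_rot: [0.514, 0.485, -0.513, 0.487]
ft_force: [0.0, 0.4, -0.0]
width: 0.449
```

Run:
```python
from h import *
plan([517.6,208,125],-0.057)
```

```text
t 16.98 pos [517.5 208.6 126.1] F [ 0.   0.4 -0. ] w 38.1 yang -0.0545 tilt 0.16 rotvec [ 0.003  0.001 -0.003] off now-frame [0.11 0.02 0.06] off target-frame [0.11 0.02 0.06]
```

Emit:
send_rows --series '[{"dr":[0,0,0],"offset":[0,0,0],"claw":-0.5},{"dr":[0,0,0],"offset":[0,0,0],"claw":-1},{"dr":[0,0,0],"offset":[0,0,0],"claw":-1},{"dr":[0,0,0],"offset":[0,0,0],"claw":-1},{"dr":[0,0,0],"offset":[0,0,0],"claw":-1}]'

```text
t: 17.4
ee_pos: [517.5, 208.4, 125.9]
eef_rot: [0.514, 0.485, -0.513, 0.487]
ft_force: [0.1, -0.9, 2.9]
width: 0.115
```

Emit:
send_rows --series '[{"dr":[0,0,0],"offset":[-1.0,0.05,0],"claw":-1},{"dr":[0,0,0],"offset":[-1.45,0.25,0],"claw":-1},{"dr":[0,0,0],"offset":[-1.4,0.4,0],"claw":-1},{"dr":[0,0,0],"offset":[0,0,0],"claw":-1}]'

```text
t: 17.73
ee_pos: [524.2, 208.0, 166.1]
eef_rot: [0.514, 0.486, -0.513, 0.486]
ft_force: [-3.6, -0.2, 1.6]
width: 0.111
```

Run:
```python
from h import *
for a in(.3,.35,.4): plan(grip(a)+[0,0,-19],-0.057)
for n in("side",):
    im=eyes.camera(n)[:,:,::-1]
    a=im[120:220,240:340] if n=="side" else im[145:225,185:315]
    cv2.imwrite(f"pics/{n}17.png",cv2.resize(a,None,fx=6,fy=6,interpolation=cv2.INTER_CUBIC))
```

```text
t 17.73 pos [524.2 208.  166.1] F [-3.6 -0.2  1.6] w 9.4 yang -0.0552 tilt 0.09 rotvec [ 0.002  0.    -0.002] off now-frame [ 0.9  -0.4   0.09] off target-frame [ 0.9  -0.4   0.09]
t 17.73 pos [524.2 208.  166.1] F [-3.6 -0.2  1.6] w 9.4 yang -0.0552 tilt 0.09 rotvec [ 0.002  0.    -0.002] off now-frame [ 0.37 -0.22  0.09] off target-frame [ 0.37 -0.22  0.09]
t 17.73 pos [524.2 208.  166.1] F [-3.6 -0.2  1.6] w 9.4 yang -0.0552 tilt 0.09 rotvec [ 0.002  0.    -0.002] off now-frame [-0.15 -0.02  0.09] off target-frame [-0.15 -0.02  0.09]
```

View pics/side17.png

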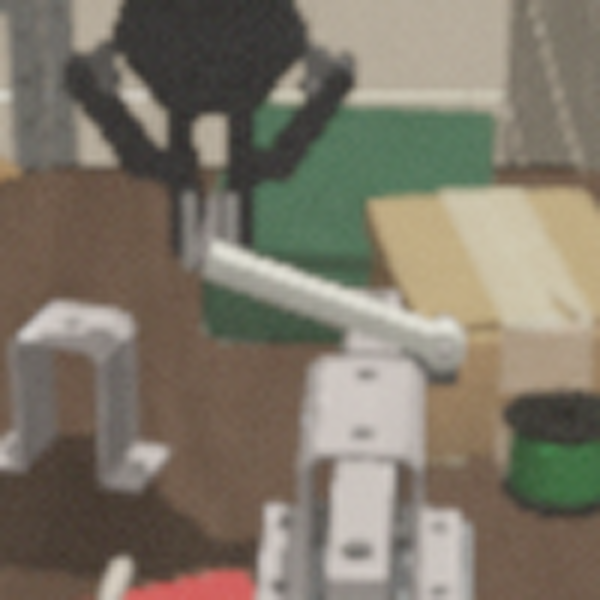

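Stop lifting at about 0.38 rad, bracket unmoved. Continue along the arc.

Emit:
send_rows --series '[{"dr":[0,0,0],"offset":[-1.3,0.62,0],"claw":-1},{"dr":[0,0,0],"offset":[-1.22,0.78,0],"claw":-1},{"dr":[0,0,0],"offset":[-1.1,0.94,0],"claw":-1},{"dr":[0,0,0],"offset":[-0.97,1.08,0],"claw":-1},{"dr":[0,0,0],"offset":[0,0,0],"claw":-1}]'

```text
t: 18.2
ee_pos: [553.1, 206.4, 212.0]
eef_rot: [-0.511, -0.489, 0.516, -0.484]
ft_force: [-19.4, -1.5, 17.3]
width: 0.116
```

Run:
```python
from h import *
for a in(.85,.9): plan(grip(a)+[0,0,-19],-0.057)
```

```text
t 18.2 pos [553.1 206.4 212. ] F [-19.4  -1.5  17.3] w 9.8 yang -0.0539 tilt 0.51 rotvec [0.003 0.    0.009] off now-frame [0.38 0.02 0.09] off target-frame [0.38 0.02 0.09]
t 18.2 pos [553.1 206.4 212. ] F [-19.4  -1.5  17.3] w 9.8 yang -0.0539 tilt 0.51 rotvec [0.003 0.    0.009] off now-frame [0.02 0.45 0.09] off target-frame [0.02 0.45 0.09]
```

Emit:
send_rows --series '[{"dr":[0,0,0],"offset":[-1.1,0.95,0],"claw":-1},{"dr":[0,0,0],"offset":[-0.69,1.28,0],"claw":-1},{"dr":[0,0,0],"offset":[0,0,0],"claw":-1}]'

```text
t: 18.45
ee_pos: [578.2, 204.9, 231.1]
eef_rot: [-0.513, -0.487, 0.514, -0.486]
ft_force: [-14.1, -2.6, 17.7]
width: 0.117
```

Run:
```python
from h import *
for a in(1.1,1.14): plan(grip(a)+[0,0,-19],-0.057)
```

```text
t 18.45 pos [578.2 204.9 231.1] F [-14.1  -2.6  17.7] w 9.9 yang -0.0546 tilt 0.10 rotvec [ 0.002 -0.     0.002] off now-frame [ 0.73 -0.19  0.08] off target-frame [ 0.73 -0.19  0.08]
t 18.45 pos [578.2 204.9 231.1] F [-14.1  -2.6  17.7] w 9.9 yang -0.0546 tilt 0.10 rotvec [ 0.002 -0.     0.002] off now-frame [0.54 0.21 0.08] off target-frame [0.54 0.21 0.08]
```

Emit:
send_rows --series '[{"dr":[0,0,0],"offset":[-0.75,1.25,0],"claw":-1},{"dr":[0,0,0],"offset":[-0.45,1.35,0],"claw":-1},{"dr":[0,0,0],"offset":[-0.15,1.4,0],"claw":-1},{"dr":[0,0,0],"offset":[0,0.5,0],"claw":-1},{"dr":[0,0,0],"offset":[0,0,0],"claw":-1}]'

```text
t: 18.87
ee_pos: [626.7, 202.0, 244.8]
eef_rot: [0.515, 0.484, -0.512, 0.487]
ft_force: [-2.6, -2.3, 13.3]
width: 0.111
```

Run:
```python
from h import *
for a in(1.45,1.5): plan(grip(a)+[0,0,-17],-0.057)
for n in("side",):
    im=eyes.camera(n)[:,:,::-1]
    a=im[90:220,240:340] if n=="side" else im[145:225,185:315]
    cv2.imwrite(f"pics/{n}18.png",cv2.resize(a,None,fx=5,fy=4.5,interpolation=cv2.INTER_CUBIC))
```

```text
t 18.87 pos [626.7 202.  244.8] F [-2.6 -2.3 13.3] w 9.4 yang -0.0560 tilt 0.36 rotvec [ 0.001 -0.    -0.006] off now-frame [ 0.76 -1.32  0.06] off target-frame [ 0.76 -1.31  0.06]
t 18.87 pos [626.7 202.  244.8] F [-2.6 -2.3 13.3] w 9.4 yang -0.0560 tilt 0.36 rotvec [ 0.001 -0.    -0.006] off now-frame [ 0.71 -0.76  0.06] off target-frame [ 0.71 -0.76  0.06]
```

View pics/side18.png

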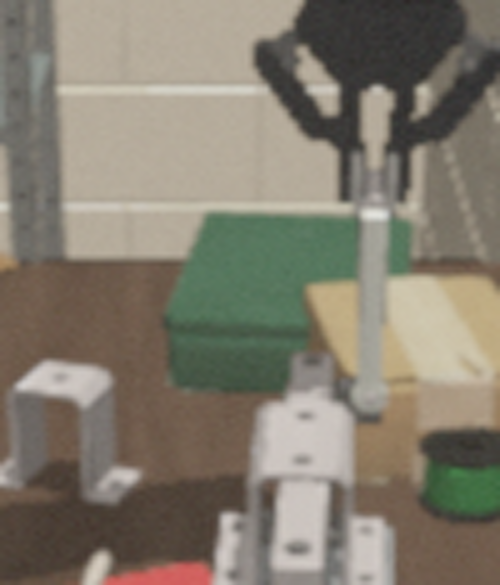

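Emit:
send_rows --series '[{"dr":[0,0,0],"offset":[0,0,0],"claw":-0.1},{"dr":[0,0,0],"offset":[0,0,0],"claw":-0.1},{"dr":[0,0,0],"offset":[0,0,0],"claw":-0.1},{"dr":[0,0,0],"offset":[0,0,0],"claw":-0.1},{"dr":[0,0,0],"offset":[-2,0,0],"claw":-0.1},{"dr":[0,0,0],"offset":[-3,0,0],"claw":-0.1},{"dr":[0,0,0],"offset":[-3,0,0],"claw":-0.1},{"dr":[0,0,0],"offset":[0,0,0],"claw":-0.1}]'

```text
t: 19.58
ee_pos: [627.0, 203.1, 328.0]
eef_rot: [0.517, 0.484, -0.51, 0.488]
ft_force: [0.8, 0.1, 1.3]
width: 0.451
```

Emit:
send_rows --series '[{"dr":[0,0,0],"offset":[0,-3.5,-2],"claw":-0.1},{"dr":[0,0,0],"offset":[0,-3.5,-2],"claw":-0.1},{"dr":[0,0,0],"offset":[0,-3.5,-2],"claw":-0.1},{"dr":[0,0,0],"offset":[0,-3.5,-2],"claw":-0.1},{"dr":[0,0,0],"offset":[0,-3.5,-2],"claw":-0.1},{"dr":[0,0,0],"offset":[0,-3,-2],"claw":-0.1},{"dr":[0,0,0],"offset":[0,0,0],"claw":-0.1},{"dr":[0,0,0],"offset":[0,0,0],"claw":-0.1}]'

```text
t: 20.25
ee_pos: [425.7, 334.8, 321.1]
eef_rot: [0.513, 0.486, -0.512, 0.488]
ft_force: [1.0, 0.2, 1.0]
width: 0.451
```

Run:
```python
from h import *
plan([500,300,330],-0.057)
for n in("side","top"):
    im=eyes.camera(n)[:,:,::-1]
    a=im[90:220,240:340] if n=="side" else im[145:225,185:315]
    cv2.imwrite(f"pics/{n}19.png",cv2.resize(a,None,fx=6 if n=="top" else 5,fy=6 if n=="top" else 4.5,interpolation=cv2.INTER_CUBIC))
```

```text
t 20.25 pos [425.7 334.8 321.1] F [1.  0.2 1. ] w 38.3 yang -0.0508 tilt 0.13 rotvec [ 0.006  0.001 -0.002] off now-frame [-0.87  7.6   3.1 ] off target-frame [-0.89  7.61  3.06]
```

View pics/side19.png

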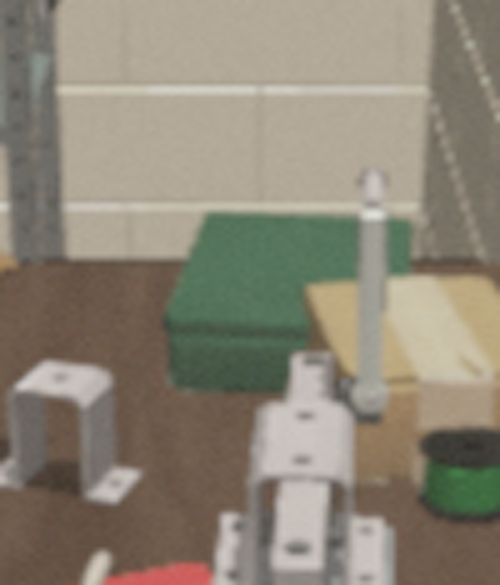

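View pics/top19.png

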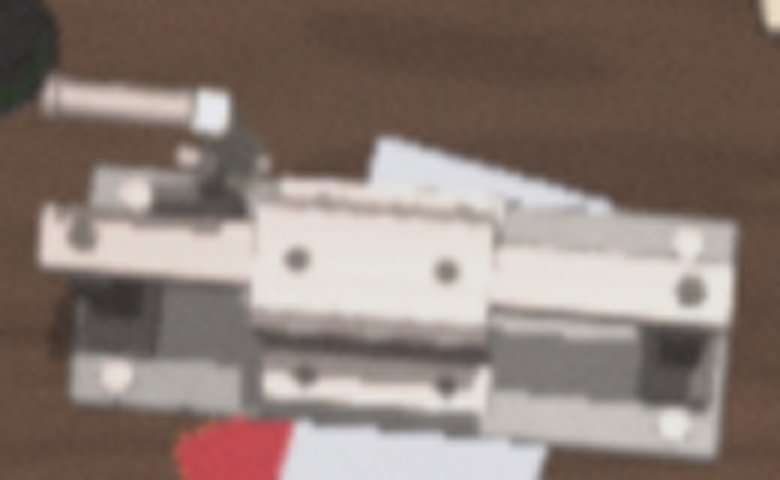

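Run:
```python
from h import *
print(get_obs()["qvel"]); arm.job_done()
```

```text
[-0.02751292  0.0111333   0.00857421  0.00282938  0.00141279  0.00190332]
the job is handed in; nothing more can be done
```

I flipped the stop down, seated the long bracket (it stood on the right) on the bar against the stop, flipped the stop back up and backed the arm off. I handed the job in at about 20 s of the 67 s allowed.

**What the last checks showed**
- **Stop down:** I pressed it to its hard end, where the force rose to 12.6 N with no further motion. In the picture the leaf looked level, within about 0.02 rad.
- **Snug against the stop:** sideways contact gave about 5 N, with the bracket's centre about 44 mm from the stop face by the gripper's position and by the top picture, inside the 42–49 mm band. The millimetre short of the nominal 45 is within the 2 mm calibration error.
- **Seated flat:** vertical contact came at the expected height, with the bracket's origin about 59 mm up. The top picture put it about 1 mm off the bar's centre line and parallel to it within 0.01 rad.
- **After the stop went up:** the bracket's holes are at the same pixels in the top picture as before, so it did not move. The stop stands upright at about 1.57 rad.
- **Clear of everything:** the gripper is well away and the wrist force reads about zero. The short bracket shows no movement in the pictures. I moved none of the other tools on purpose, but I didn't measure their positions at the end.

**What went less smoothly:** radial forces reached about 26 N at the wrist while lifting the stop, because my arc was a few millimetres off. I corrected the path; the limit is 120 N. None of the final checks failed or disagreed.

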